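# Fold the lid stay, shut the tool case and bolt it

### The job

The blue tool case stands open, its lid propped by the folding stay on the end that faces you. Push the red knee of the stay past its straight line so that it folds, without forcing the lid against the locked stay; then lower the lid gently until it is fully shut, and only then slide the yellow-knobbed bolt on the lid fully home into its keeper. Leave the things standing around the case where they are.

Things in the scene. Friction and masses are not known exactly. Their poses are not given: they have to be found in the camera images.
- case: open-topped blue case fixed to the bench, 200 (x) by 200 (y) by 120 mm high, walls 9 mm; origin under its centre. Its -x end (towards the robot) carries the stay; the lid hinges along the rim of the +y wall; the lip is the -y wall. The bolt's steel keeper stands 37 mm above the rim, 45 mm wide, just outside the -y wall, centred at x = 0
- hinge_mid (a point): middle of the lid's hinge line, at (0, 100, 120) mm in the case's frame; the line runs along the case's x axis
- lid (a joint): lid angle, rad: 0 as found, open 100 degrees (leaning back 10); grows as it is lowered; 1.745 is fully shut (end stop). A friction hinge (0.5 N m) holds the lid at any angle once the stay is broken, so it must be pushed all the way down; the stay folds along by itself. With the stay locked the lid cannot be lowered
- lid_push (a point): point on the outer face (top when shut) of the lid, 165 mm from the hinge line, 55 mm from the lid's middle towards the stay's end: clear for pushing. The blue lid is a plate 200x200x12 mm, its inner face in the plane of the hinge line. Axes turn with the lid: y from lip to hinge, z out of the outer face
- lid_lip (a point): middle of the lid's free edge, 200 mm from the hinge line, at half the lid's thickness
- stay_foot (a point): on the axis of the stay's lower pivot, at (-125, -40, 100) mm in the case's frame, 25 mm out from the end wall. The stay is two flat steel bars, each 95 mm from pivot to pivot: stay foot to knee, and knee to the lid's end edge 90 mm from the hinge line
- knee (a point): middle of the red knob on the stay's knee, a round peg 20 mm in diameter, 30 mm long along the case's x, sticking out towards the robot. As found it stands 8 mm on the upper, lip side of the straight line and is locked there. Break it by pushing it about 30 to 40 mm down and towards the hinge side (-z, +y of the case) along its circle round the stay foot; a few newtons
- stay_knee (a joint): knee angle, rad: 0 as found, against its stop and locked; 0.175 straight; above that the stay is broken and folds (about 2.7 when the lid is shut)
- bolt_knob (a point): middle of the bolt's yellow knob, 18 mm diameter; on the outer face of the lid at the case's x = 0, its top 46 mm above that face, this point 34 mm above it. The bolt's two steel guides stand 19 mm above the face, one 52 mm behind the knob (hinge side) and one before it. With the lid shut the bolt slides along the case's -y into the keeper
- bolt (a joint): bolt travel, m: 0 withdrawn, 0.035 fully home (end stop); starts between 0 and 0.008. Stiff: 3 N moves it, and it stays where it is left
- screw_jar: glass jar of screws, 54 mm wide, 78 mm high, origin under its centre; bystander
- offcut_block: dark wood offcut 64x93x45 mm, origin under its centre; bystander
- battery_pack: black battery pack with red cap, 60x75x100 mm, origin under its centre; bystander
- screw_box: brown carton 78x78x71 mm, origin under its centre; bystander

How it is judged:
On the way, in this order (a step that is already met when the one before it is completed fails the run):
1. the stay's knee is pushed past straight while the lid still stands open (value of joint stay_knee above 0.35 rad and value of joint lid below 1 rad), for 0.05 s.
2. the lid is fully shut, with the bolt still withdrawn (value of joint lid above 1.71 rad and value of joint bolt below 0.02 m), for 0.1 s.
At the end, for the whole second after the job is handed in: the stay is folded, the lid is shut to within 0.035 rad (about 7 mm at the lip) and at rest, and the bolt is home to within 6 mm of its 35 mm travel (value of joint lid above 1.71 rad and value of joint bolt above 0.029 m and value of joint stay_knee above 2 rad and velocity of joint lid between -0.05 and 0.05 rad/s); the robot touches nothing.
It fails at once if the lid is forced (over 25 N) against the locked stay (value of joint stay_knee below 0.12 rad and contact force between lid and anything else above 25 N).
It fails at once if the lid slams: faster than 1.5 rad/s as it comes down on the rim (value of joint lid above 1.4 rad and velocity of joint lid above 1.5 rad/s).
It fails at once if a bystander is moved by more than 30 mm (distance of any of screw_jar, offcut_block, battery_pack, screw_box from where it was at the start of the episode above 0.03 m).
It also fails if it takes over 51 s, if anything falls off the work surface, if the arm or the gripper's body presses on something with over 40 N, if the wrist force passes 120 N, or if a joint passes its speed limit or range.

### The arm

A 7-joint arm with a two-finger parallel gripper is mounted at the origin on a cart in front of the work surface, level with it; the furniture and walls round the work are solid. World frame = base frame: x ahead of the robot, y to its left, z up, the work surface at z = 0. Lengths are in m, angles in rad, forces in N, time in s.
With the tool pointing down it reaches from about 0.425 to 0.925 m from the base axis. Payload 6.8 kg.
Tool frame: the origin (TCP) lies on the centre line of the jaws, within the pads' length; the fingertips stand 25 mm ahead of it and the grasp point (between the pads) lies 6 mm ahead of it; z points along the fingers, y is the line along which they close (so a half turn about z gives the same grasp; the last joint's range is limited). The gripper opens to 85 mm and grips with 20 to 120 N. Pads are 22 mm wide; open, the fingers measure 114 mm over their backs; the gripper's body (76 mm by 85 mm) begins 54 mm behind the grasp point. The pads swing forward as they close: fully open they stand 13 mm farther back than shut.
Start: joints at [1.156, 0.477, 0.022, 1.555, -0.011, 1.109, -0.083], TCP at [0.204, -0.643, 0.235] pointing down, gripper open.
Joint ranges: [-2.96, 2.96], [-0.34, 2.1], [-1.41, 1.46], [0.24, 2.44], [-1.37, 4.51], [0.17, 1.92], [-2.96, 2.96]. Speed limits (rad/s): [2.39, 2.39, 3.14, 3.14, 3.14, 3.14, 3.14].

### API

Orientations are given as a rotation vector (axis times angle).
In Python, from bench import status, imaging, workorder gives the robot as it stands.
- The arm moves only by the tool send_rows, never from a script. Its argument "steps" is a list of rows, each an object of numbers: "dx", "dy", "dz": the shift along the tool's x, y, z in cm; "yaw": the turn about the tool's z in degrees; "gripper": the opening, from 0 (shut) to 1 (fully open). A call has 1 to 5 rows; each row is the pose to reach, as a shift and turn from the pose commanded when the call began, along the tool's axes at that moment; what a row does not reach only later rows make up. A row lasts 1/8 s, in which the tool goes at most 62.5 mm and 10.7 degrees, less where a joint would pass 70% of its speed; a pose out of reach is approached as far as the arm can. A call with a gripper value outside its range is refused whole. The fingers move at their own pace and stop on an object; "force" is the grip in N (left out, the last holds). Time passes only in rows, so rows that repeat a pose let the fingers close. It gives the time, the measured TCP pose, the force, the opening and the grip force at its end, in the units of the state.
- status.get_obs(): the state, without advancing time (a new reading comes with each control period).
- imaging.grab_frame(name): name is "scene" or "side" or "wrist"; returns a dict with "color" (384x512x3 uint8, red, green, blue), "depth" (384x512 float32, m along the optical axis (not along the pixel's ray), 0 where there is no reading), "K" (3x3 intrinsics, pixels), "R" (3x3) and "t" (3): a world point X has camera coordinates R X + t. Camera axes: x right, y down, z forward; pixel columns grow to the right and rows downward; lengths in m; the calibration is good to about 2 mm. A picture is of the moment at which its call begins.
- workorder.hand_in(): hands the job in; it is judged then, once.
The state is a dict: "clock": time; "joints": joint angles; "qvel": joint speeds; "tau": joint torques, N m; "tcp_pos": TCP position; "orientation": TCP orientation; "contact_force": force on the tool from outside, world axes, zero at the start; "moment": the same for the moment, N m; "grip_width": finger opening in m; "gripper_force": force on a finger pad.
Only numpy, scipy, OpenCV 4.12 (cv2) and the standard library are available. Lean on these libraries where they do the work, as an engineer would, in place of code of your own. Each camera call takes 0.05 s, during which the arm holds its last target. There are 200 camera calls.

## Working session

There is one attempt and no reset: what is moved stays moved. The work goes in short steps, Python scripts to look and compute and a tool call to move; the robot and the scene stay as the last step left them, time stands still between calls to the robot, and variables do not carry over. Pictures are saved under pics/ and viewed, at most 10 in all, crops included, and the job is handed in when it is done.

Besides the shell and the picture viewer there is one more tool, called after ">>>" as name(argument=value, ...) on one line, values as JSON. send_rows: Moves the arm, as the interface text tells. Its arguments: {"type":"object","properties":{"steps":{"type":"array"},"force":{"type":"number"}},"required":["steps"]}

```bash
mkdir -p pics; cat > h.py <<'E'
from bench import status, imaging, workorder
import numpy as np, cv2
from scipy.spatial.transform import Rotation as Ro
def grab(n,save=None):
    f=imaging.grab_frame(n)
    if save: cv2.imwrite('pics/'+save,f['color'][:,:,::-1])
    return f
def cloud(f):
    d=f['depth'];K=f['K'];v,u=np.indices(d.shape)
    P=np.stack([(u-K[0,2])/K[0,0]*d,(v-K[1,2])/K[1,1]*d,d],-1)
    W=(P-f['t'])@f['R']
    W[d==0]=np.nan
    return W
E
python3 - <<'E'
from h import *
a=grab('scene');b=grab('side')
np.savez('f0.npz',a=cloud(a),ac=a['color'],b=cloud(b),bc=b['color'])
cv2.imwrite('pics/0.png',np.vstack([a['color'],b['color']])[:,:,::-1][:, :] if 0 else cv2.resize(np.hstack([a['color'],b['color']])[:,:,::-1],(800,300)))
cv2.imwrite('pics/1.png',a['color'][:,:,::-1]);cv2.imwrite('pics/2.png',b['color'][:,:,::-1])
print(status.get_obs())
for f in(a,b):print(-f['R'].T@f['t'],f['R'][2])
E
```

```text
{'clock': 0.1, 'joints': array([ 1.15587939,  0.47774461,  0.02233648,  1.55636239, -0.01150726,
        1.10929838, -0.0831084 ]), 'qvel': array([-5.80120793e-04,  6.68957951e-05, -2.73871996e-04, -3.89332971e-03,
       -5.38576073e-04,  2.03760294e-03, -2.69083000e-04]), 'tau': array([ 4.46158054e-03, -5.97760749e+01,  1.61356397e+00, -2.81955135e+01,
        1.27914129e-02,  5.02770519e-03,  1.99739766e-06]), 'tcp_pos': array([ 0.2037006 , -0.64296884,  0.23440045]), 'orientation': array([-3.10307003e+00, -4.79828975e-01,  5.80609614e-04]), 'contact_force': array([ 0.18862501, -0.82074374, -0.93309354]), 'moment': array([0.02217112, 0.03460947, 0.00398512]), 'gripper_force': 0.0, 'grip_width': 0.08518109094640497}
[-0.18765326  0.827653    0.86221044] [ 0.57732769 -0.63770646 -0.50992471]
[0.33349667 0.7469787  1.51750002] [ 0.14504561 -0.48041176 -0.86496607]
```

View pics/1.png

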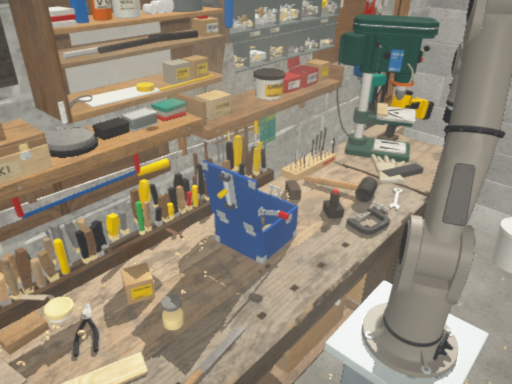

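View pics/2.png

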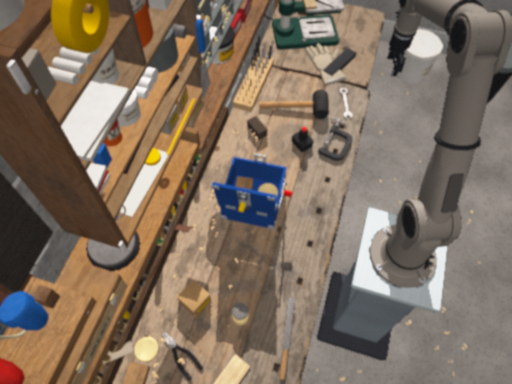

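The scene view shows the case at about (250,220), its red knee at (285,215). The side view shows the lid's outer face at about (250,205), the bolt knob at (243,203) and the red knee at (289,193). Next I measure the case.

```bash
python3 - <<'E'
from h import *
z=np.load('f0.npz')
for k in 'ab':
    W=z[k];c=z[k+'c'];hsv=cv2.cvtColor(c,cv2.COLOR_RGB2HSV)
    H,S,V=[hsv[...,i].astype(int) for i in range(3)]
    box=np.zeros(H.shape,bool)
    if k=='a': box[150:270,195:310]=1
    else: box[145:235,205:310]=1
    ok=box&np.isfinite(W[...,0])
    bl=ok&(H>105)&(H<130)&(S>120)
    P=W[bl];print(k,'blue',len(P),np.percentile(P,[1,50,99],axis=0).round(3).tolist())
    r=ok&((H<6)|(H>174))&(S>150);P=W[r];print(' red',len(P),np.median(P,0).round(4),np.percentile(P,[5,95],axis=0).round(3).tolist())
    y=ok&(H>20)&(H<35)&(S>120);P=W[y];print(' yel',len(P),np.median(P,0).round(4),np.percentile(P,[5,95],axis=0).round(3).tolist())
    v,u=np.nonzero(y);print(u.min(),u.max(),v.min(),v.max())
    # plane RANSAC over blue points
    P=W[bl];rng=np.random.default_rng(0)
    for i in range(4):
        best=None
        for _ in range(500):
            q=P[rng.choice(len(P),3,False)];n=np.cross(q[1]-q[0],q[2]-q[0]);l=np.linalg.norm(n)
            if l<1e-6: continue
            n/=l;m=abs((P-q[0])@n)<.003
            if best is None or m.sum()>best.sum():best=m
        Q=P[best];cc=Q.mean(0);n=np.linalg.svd(Q-cc,full_matrices=False)[2][2]
        print('  plane',best.sum(),cc.round(4),n.round(3),Q.min(0).round(3),Q.max(0).round(3));P=P[~best]
        if len(P)<60:break
crop=np.hstack([cv2.resize(z['ac'][150:270,190:320],(400,370)),cv2.resize(z['bc'][120:240,195:325],(400,370))])
cv2.imwrite('pics/3.png',crop[:,:,::-1])
E
```

```text
a blue 3668 [[0.463, -0.15, 0.007], [0.531, 0.05, 0.114], [0.652, 0.094, 0.315]]
 red 47 [ 0.4391 -0.0244  0.1667] [[0.429, -0.033, 0.159], [0.451, -0.019, 0.17]]
 yel 397 [ 0.8255 -0.2537  0.1242] [[0.553, -0.385, 0.062], [0.859, 0.123, 0.258]]
195 261 150 206
  plane 1930 [0.5493 0.068  0.1834] [-0.071  0.981 -0.18 ] [0.461 0.033 0.023] [0.657 0.098 0.318]
  plane 543 [0.5539 0.0448 0.0543] [ 0.077 -0.997 -0.006] [0.462 0.034 0.002] [0.657 0.055 0.12 ]
  plane 524 [ 0.4696 -0.0136  0.0884] [ 0.997  0.076 -0.001] [ 0.462 -0.155  0.005] [0.484 0.081 0.315]
  plane 361 [ 0.5728 -0.1452  0.0858] [ 0.075 -0.997 -0.007] [ 0.486 -0.154  0.006] [ 0.642 -0.138  0.122]
b blue 2599 [[0.469, -0.154, 0.005], [0.574, 0.042, 0.098], [0.673, 0.094, 0.318]]
 red 43 [ 0.4467 -0.0267  0.1693] [[0.435, -0.037, 0.157], [0.458, -0.022, 0.176]]
 yel 57 [0.5618 0.115  0.2586] [[0.554, 0.049, 0.095], [0.595, 0.127, 0.267]]
238 245 202 211
  plane 1066 [0.5618 0.0697 0.1925] [-0.077  0.984 -0.162] [0.465 0.035 0.002] [0.661 0.099 0.321]
  plane 658 [ 0.5825 -0.1458  0.068 ] [ 0.084 -0.996 -0.009] [ 0.49  -0.156  0.002] [ 0.676 -0.136  0.125]
  plane 256 [0.5669 0.0447 0.0586] [ 0.068 -0.998 -0.005] [0.468 0.037 0.003] [0.662 0.053 0.123]
  plane 120 [ 0.6692 -0.0869  0.0917] [-0.996 -0.07   0.05 ] [ 0.662 -0.143  0.002] [0.677 0.066 0.137]
```

View pics/3.png

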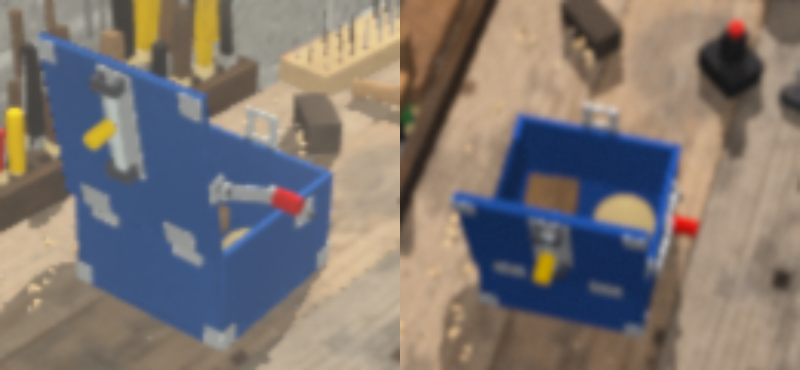

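The crop shows the stay and red knee on the -x end, with the bolt knob on the lid's outer face. The case pose comes out consistently from both cameras: centre (0.574,-0.055), yaw 4.4°. The knee matches its predicted geometry (yc 33–39, z ≈161 mm). I'll work in the case frame with the tool aligned to it.

```bash
cat >> h.py <<'E'
YAW=np.radians(4.4);C=np.array([.574,-.0546,0]);RC=Ro.from_euler('z',YAW).as_matrix()
def tocase(p): return RC.T@(np.asarray(p)-C)
def delta(*targets):
    "TCP targets in case frame, mm -> tool-axis shifts, cm"
    o=status.get_obs();R=Ro.from_rotvec(o['orientation']).as_matrix()
    print('tcp case mm',(tocase(o['tcp_pos'])*1e3).round(1),'yaw off',np.degrees(np.arctan2(*(RC.T@R[:,0])[1::-1])).round(2),'tilt',R[2,2].round(4),'F',o['contact_force'].round(1))
    for t in targets: print(t,(R.T@(RC@(np.array(t)/1e3)+C-o['tcp_pos'])*100).round(2))
E
python3 - <<'E'
from h import *
delta((-135,-300,300),(-135,41,300))
E
```

```text
tcp case mm [-414.3 -558.2  234.4] yaw off 13.18 tilt -1.0 F [ 0.2 -0.8 -0.9]
(-135, -300, 300) [ 33.09 -18.78  -6.53]
(-135, 41, 300) [ 40.86 -51.99  -6.48]
```

>>> send_rows(steps=[{"dx":2,"dy":-1,"dz":-5,"yaw":6,"gripper":0},{"dx":8,"dy":-4.5,"dz":-6.5,"yaw":13.2,"gripper":0},{"dx":13,"dy":-7.5,"dz":-6.5,"yaw":13.2,"gripper":0},{"dx":18,"dy":-10.5,"dz":-6.5,"yaw":13.2,"gripper":0},{"dx":23,"dy":-13.5,"dz":-6.5,"yaw":13.2,"gripper":0}])

```text
clock: 0.72
tcp_pos: [0.3836, -0.4433, 0.3001]
orientation: [-3.139, -0.121, 0.0]
contact_force: [1.3, 0.0, 0.9]
grip_width: -0.0002
gripper_force: 0.0
```

```bash
python3 - <<'E'
from h import *
delta((-135,-300,300),(-135,41,300))
E
```

```text
tcp case mm [-219.7 -372.9  300.1] yaw off 0.01 tilt -1.0 F [1.3 0.  0.9]
(-135, -300, 300) [ 8.47 -7.29  0.01]
(-135, 41, 300) [ 8.480e+00 -4.139e+01  3.000e-02]
```

>>> send_rows(steps=[{"dx":2.5,"dy":-5},{"dx":5,"dy":-10},{"dx":7,"dy":-15},{"dx":8.5,"dy":-20},{"dx":8.5,"dy":-25}])

```text
validation failed for argument at $.st...
```

>>> send_rows(steps=[{"dy":-5},{"dy":-10},{"dy":-14},{"dy":-16.5},{"dy":-16.5}])

```text
validation failed for argument at $.st...
```

```bash
python3 - <<'E'
from h import *
f=grab('wrist','w4.png');W=cloud(f)
delta((-135,41,200),(-135,43,185))
s=grab('scene');Ws=cloud(s);print(status.get_obs()['joints'].round(2))
for n,g,X in(('w',f,W),('s',s,Ws)):
    h=cv2.cvtColor(g['color'],cv2.COLOR_RGB2HSV).astype(int)
    d=np.linalg.norm(X-(RC@[-.135,.035,.165]+C),axis=-1)
    m=((h[...,0]<6)|(h[...,0]>174))&(h[...,1]>140)&(d<.05)
    P=(X[m]-C)@RC*1e3;print(n,len(P), np.percentile(P,[3,50,97],axis=0).round(0).tolist() if len(P) else '')
cv2.imwrite('pics/4.png',np.hstack([cv2.resize(f['color'],(400,300)),cv2.resize(s['color'],(400,300))])[:,:,::-1])
E
```

```text
tcp case mm [-212.  -365.8  300.1] yaw off 0.64 tilt -1.0 F [3.8 4.6 0.2]
(-135, 41, 200) [  8.12 -40.55  10.22]
(-135, 43, 185) [  8.11 -40.74  11.72]
[ 0.77  0.28 -0.04  1.69  0.01  1.17 -0.75]
w 0 
s 52 [[-143.0, 31.0, 156.0], [-132.0, 40.0, 166.0], [-118.0, 45.0, 170.0]]
```

View pics/4.png

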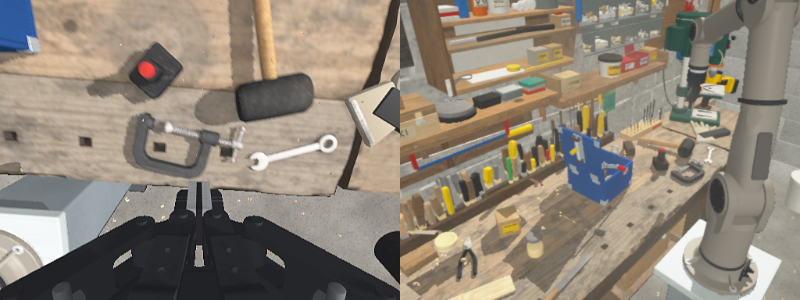

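The wrist view shows the fingers shut and the battery pack at about (150,70), well below them. The moves were refused because the rows were incomplete, so I'll give all fields.

>>> send_rows(steps=[{"dx":2.5,"dy":-5,"dz":0,"yaw":0.5,"gripper":0},{"dx":5,"dy":-10,"dz":0,"yaw":0.5,"gripper":0},{"dx":7,"dy":-15,"dz":0,"yaw":0.5,"gripper":0},{"dx":8,"dy":-20,"dz":0,"yaw":0.5,"gripper":0},{"dx":8,"dy":-25,"dz":0,"yaw":0.5,"gripper":0}])

```text
clock: 1.45
tcp_pos: [0.4433, -0.1881, 0.3]
orientation: [-3.139, -0.108, 0.0]
contact_force: [0.4, 0.4, -0.1]
grip_width: -0.0
gripper_force: 0.0
```

>>> send_rows(steps=[{"dx":0,"dy":-5,"dz":0,"yaw":0,"gripper":0},{"dx":0,"dy":-10,"dz":0,"yaw":0,"gripper":0},{"dx":0,"dy":-14,"dz":0,"yaw":0,"gripper":0},{"dx":0,"dy":-15.5,"dz":0,"yaw":0,"gripper":0},{"dx":0,"dy":-15.5,"dz":0,"yaw":0,"gripper":0}])

```text
clock: 2.08
tcp_pos: [0.4325, -0.0353, 0.3002]
orientation: [3.139, 0.108, -0.0]
contact_force: [0.8, -0.7, 0.1]
grip_width: -0.0002
gripper_force: 0.0
```

```bash
python3 - <<'E'
from h import *
delta((-135,41,205),(-135,43,190))
E
```

```text
tcp case mm [-139.6   30.1  300.2] yaw off -0.45 tilt -1.0 F [ 0.8 -0.7  0.1]
(-135, 41, 205) [ 0.45 -1.1   9.52]
(-135, 43, 190) [ 0.45 -1.3  11.02]
```

>>> send_rows(steps=[{"dx":0.4,"dy":-0.8,"dz":4,"yaw":-0.4,"gripper":0},{"dx":0.4,"dy":-0.8,"dz":7.5,"yaw":-0.4,"gripper":0},{"dx":0.4,"dy":-0.8,"dz":9.5,"yaw":-0.4,"gripper":0},{"dx":0.4,"dy":-0.9,"dz":10,"yaw":-0.4,"gripper":0},{"dx":0.4,"dy":-1,"dz":10.5,"yaw":-0.4,"gripper":0}])

```text
clock: 2.7
tcp_pos: [0.4365, -0.026, 0.1956]
orientation: [3.139, 0.115, 0.001]
contact_force: [-0.4, 0.4, -0.3]
grip_width: 0.0
gripper_force: 0.0
```

>>> send_rows(steps=[{"dx":0,"dy":-0.2,"dz":0.5,"yaw":0,"gripper":0},{"dx":0,"dy":-0.5,"dz":1.0,"yaw":0,"gripper":0},{"dx":0,"dy":-0.8,"dz":1.5,"yaw":0,"gripper":0},{"dx":0,"dy":-1.1,"dz":2,"yaw":0,"gripper":0},{"dx":0,"dy":-1.3,"dz":2.5,"yaw":0,"gripper":0}])

```text
clock: 3.32
tcp_pos: [0.4349, -0.0118, 0.17]
orientation: [3.139, 0.118, 0.0]
contact_force: [0.3, 0.4, 0.3]
grip_width: 0.0003
gripper_force: 0.0
```

```bash
python3 - <<'E'
from h import *
delta((-135,62,165))
s=grab('scene','5.png');Ws=cloud(s)
cv2.imwrite('pics/5.png',cv2.resize(s['color'][130:280,180:380],(800,600))[:,:,::-1])
h=cv2.cvtColor(s['color'],cv2.COLOR_RGB2HSV).astype(int)
d=np.linalg.norm(Ws-(RC@[-.135,.04,.15]+C),axis=-1)
m=((h[...,0]<6)|(h[...,0]>174))&(h[...,1]>140)&(d<.06)
P=(Ws[m]-C)@RC*1e3;print(len(P),np.percentile(P,[3,50,97],axis=0).round(0).tolist() if len(P) else '')
E
```

```text
tcp case mm [-135.4   53.3  170. ] yaw off -0.1 tilt -1.0 F [0.3 0.4 0.3]
(-135, 62, 165) [ 0.04 -0.87  0.5 ]
3 [[-143.0, 31.0, 157.0], [-141.0, 32.0, 158.0], [-141.0, 39.0, 161.0]]
```

View pics/5.png

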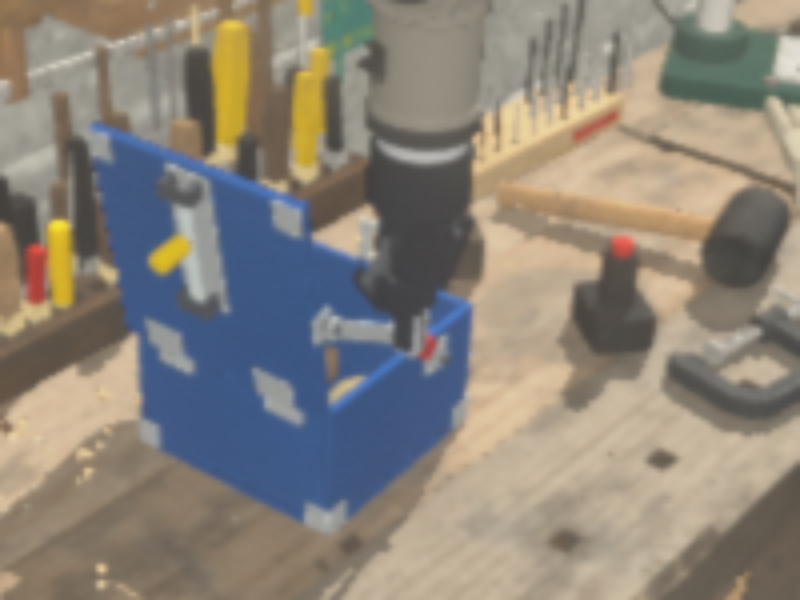

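The picture shows the fingers at about (410,330) beside the knob (430,345). They missed it on the hinge side with no force, so they are thinner than I assumed. I'll lift, move to yc ≈ 30, and push along the arc.

>>> send_rows(steps=[{"dx":0,"dy":0,"dz":-2,"yaw":0,"gripper":0},{"dx":0,"dy":0,"dz":-4,"yaw":0,"gripper":0},{"dx":0,"dy":1.2,"dz":-4,"yaw":0,"gripper":0},{"dx":0,"dy":2.4,"dz":-4,"yaw":0,"gripper":0},{"dx":0,"dy":2.4,"dz":-3.5,"yaw":0,"gripper":0}])

```text
clock: 4.0
tcp_pos: [0.4364, -0.0376, 0.2045]
orientation: [3.139, 0.113, -0.001]
contact_force: [-1.2, 0.4, -0.5]
grip_width: -0.0003
gripper_force: 0.0
```

```bash
python3 - <<'E'
from h import *
delta((-135,30,197),(-135,36,186),(-135,42,176),(-135,46,168),(-135,49,159))
E
```

```text
tcp case mm [-135.9   27.5  204.5] yaw off -0.28 tilt -1.0 F [-1.2  0.4 -0.5]
(-135, 30, 197) [ 0.09 -0.25  0.75]
(-135, 36, 186) [ 0.09 -0.85  1.85]
(-135, 42, 176) [ 0.09 -1.45  2.85]
(-135, 46, 168) [ 0.08 -1.85  3.65]
(-135, 49, 159) [ 0.08 -2.15  4.55]
```

>>> send_rows(steps=[{"dx":0,"dy":-0.3,"dz":0.7,"yaw":0,"gripper":0},{"dx":0,"dy":-0.6,"dz":1.3,"yaw":0,"gripper":0},{"dx":0,"dy":-0.8,"dz":1.8,"yaw":0,"gripper":0}])

```text
clock: 4.38
tcp_pos: [0.4358, -0.0275, 0.1866]
orientation: [-3.139, -0.119, 0.001]
contact_force: [0.6, -0.7, 0.1]
grip_width: -0.0002
gripper_force: 0.0
```

>>> send_rows(steps=[{"dx":0,"dy":-0.3,"dz":0.5,"yaw":0,"gripper":0},{"dx":0,"dy":-0.6,"dz":1.0,"yaw":0,"gripper":0},{"dx":0,"dy":-0.9,"dz":1.4,"yaw":0,"gripper":0},{"dx":0,"dy":-1.2,"dz":2.0,"yaw":0,"gripper":0},{"dx":0,"dy":-1.3,"dz":2.7,"yaw":0,"gripper":0}])

```text
clock: 5.0
tcp_pos: [0.4351, -0.0123, 0.1604]
orientation: [-3.136, -0.119, -0.0]
contact_force: [-4.6, 12.0, 10.6]
grip_width: 0.0
gripper_force: 6.4
```

```bash
python3 - <<'E'
from h import *
delta((-135,49,159),(-135,51,155))
s=grab('scene');cv2.imwrite('pics/6.png',cv2.resize(s['color'][130:280,180:380],(800,600))[:,:,::-1])
E
```

```text
tcp case mm [-135.2   52.8  160.4] yaw off -0.05 tilt -1.0 F [-4.6 12.  10.6]
(-135, 49, 159) [0.02 0.38 0.14]
(-135, 51, 155) [0.02 0.18 0.54]
```

View pics/6.png

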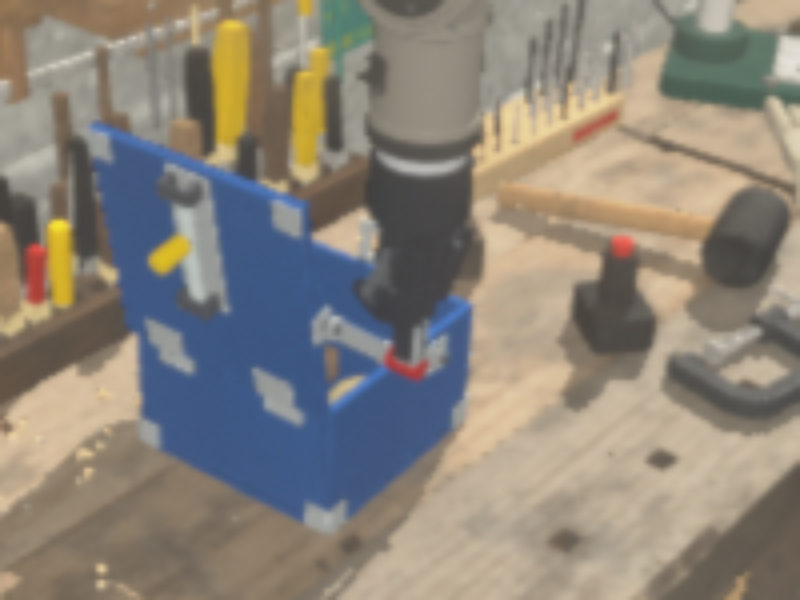

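The red knob is now under the fingertips at about (405,365) and the stay is visibly bent down, so it is broken. Next I lift and go round behind the lid.

>>> send_rows(steps=[{"dx":0,"dy":0,"dz":0.4,"yaw":0,"gripper":0},{"dx":0,"dy":0.3,"dz":-2,"yaw":0,"gripper":0},{"dx":0,"dy":0.8,"dz":-8,"yaw":0,"gripper":0},{"dx":0,"dy":0.8,"dz":-14,"yaw":0,"gripper":0},{"dx":0,"dy":0.8,"dz":-20,"yaw":0,"gripper":0}])

```text
clock: 5.68
tcp_pos: [0.4355, -0.0233, 0.3619]
orientation: [3.139, 0.117, 0.0]
contact_force: [0.8, -0.4, -1.0]
grip_width: 0.0003
gripper_force: 0.0
```

```bash
python3 - <<'E'
from h import *
delta((-100,80,385),(-55,190,385),(-55,190,287))
s=grab('side');Ws=cloud(s);print(status.get_obs()['clock'])
h=cv2.cvtColor(s['color'],cv2.COLOR_RGB2HSV).astype(int)
Q=(Ws-C)@RC*1e3
m=((h[...,0]<6)|(h[...,0]>174))&(h[...,1]>140)&(np.linalg.norm(Q-[-130,50,130],axis=-1)<70)
print(m.sum(),np.median(Q[m],0).round(0))
b=(h[...,0]>105)&(h[...,0]<130)&(h[...,1]>120)&(Q[...,2]>140)&(abs(Q[...,0])<110)&(Q[...,1]>50)&(Q[...,1]<170)
P=Q[b][:,1:];print(len(P));p=np.polyfit(P[:,1],P[:,0],1);print('lean deg',np.degrees(np.arctan(p[0])),'top',P[:,1].max(), 'y at z=120',np.polyval(p,120))
y=(h[...,0]>20)&(h[...,0]<35)&(h[...,1]>120)&(np.linalg.norm(Q-[0,160,255],axis=-1)<50);print(np.median(Q[y],0),np.percentile(Q[y],[5,95],axis=0).round())
E
```

```text
tcp case mm [-135.7   41.8  361.9] yaw off -0.14 tilt -1.0 F [ 0.8 -0.4 -1. ]
(-100, 80, 385) [ 3.56 -3.83 -2.31]
(-55, 190, 385) [  8.04 -14.84  -2.31]
(-55, 190, 287) [  8.03 -14.84   7.49]
5.725
41 [-126.   49.  151.]
964
lean deg 7.78821637011086 top 326.31545834468824 y at z=120 113.0403528078636
[1.14226717e-01 1.67537810e+02 2.60565210e+02] [[ -7. 154. 251.]
 [  8. 179. 269.]]
```

>>> send_rows(steps=[{"dx":2,"dy":-1,"dz":-2.5,"yaw":0,"gripper":0},{"dx":4,"dy":-5,"dz":-2.5,"yaw":0,"gripper":0},{"dx":6,"dy":-9,"dz":-2.5,"yaw":0,"gripper":0},{"dx":8,"dy":-13,"dz":-2.5,"yaw":0,"gripper":0},{"dx":8,"dy":-15,"dz":-2.5,"yaw":0,"gripper":0}])

```text
clock: 6.35
tcp_pos: [0.5049, 0.135, 0.3842]
orientation: [-3.138, -0.121, 0.001]
contact_force: [-0.1, -0.1, -0.9]
grip_width: -0.0
gripper_force: 0.0
```

>>> send_rows(steps=[{"dx":0,"dy":0,"dz":0,"yaw":0,"gripper":0},{"dx":0,"dy":0,"dz":4,"yaw":0,"gripper":0},{"dx":0,"dy":0,"dz":8,"yaw":0,"gripper":0},{"dx":0,"dy":0,"dz":9.5,"yaw":0,"gripper":0},{"dx":0,"dy":0,"dz":9.5,"yaw":0,"gripper":0}])

```text
clock: 6.98
tcp_pos: [0.5043, 0.1314, 0.2899]
orientation: [3.139, 0.115, -0.002]
contact_force: [0.7, -0.4, 0.8]
grip_width: -0.0003
gripper_force: 0.0
```

```bash
python3 - <<'E'
from h import *
w=8;o=status.get_obs();p=tocase(o['tcp_pos'])*1e3
delta()
# tip's lip-side bottom corner on the lid's outer face, r=165 from the hinge; shifts dy,dz in cm from now
for d in range(0,102,4):
    a=np.radians(80+d);n=np.radians(d-10)
    y=100+165*np.cos(a)+12*np.cos(n)+w;z=120+165*np.sin(a)+12*np.sin(n)+25
    print(d,'case y,z',y.round(0),z.round(0),'dy',(-(y-p[1])/10).round(1),'dz',(-(z-p[2])/10).round(1))
E
```

```text
tcp case mm [-55.3 190.8 289.9] yaw off -0.19 tilt -1.0 F [ 0.7 -0.4  0.8]
0 case y,z 148.0 305.0 dy 4.2 dz -1.5
4 case y,z 137.0 308.0 dy 5.4 dz -1.8
8 case y,z 126.0 309.0 dy 6.5 dz -2.0
12 case y,z 114.0 310.0 dy 7.7 dz -2.0
16 case y,z 103.0 310.0 dy 8.8 dz -2.0
20 case y,z 91.0 310.0 dy 10.0 dz -2.0
24 case y,z 80.0 308.0 dy 11.1 dz -1.8
28 case y,z 68.0 306.0 dy 12.2 dz -1.6
32 case y,z 57.0 302.0 dy 13.4 dz -1.3
36 case y,z 46.0 299.0 dy 14.4 dz -0.9
40 case y,z 36.0 294.0 dy 15.5 dz -0.4
44 case y,z 26.0 289.0 dy 16.5 dz 0.1
48 case y,z 16.0 282.0 dy 17.5 dz 0.8
52 case y,z 7.0 276.0 dy 18.4 dz 1.4
56 case y,z -2.0 268.0 dy 19.3 dz 2.2
60 case y,z -11.0 260.0 dy 20.2 dz 3.0
64 case y,z -18.0 252.0 dy 20.9 dz 3.8
68 case y,z -26.0 243.0 dy 21.6 dz 4.7
72 case y,z -32.0 233.0 dy 22.3 dz 5.7
76 case y,z -38.0 223.0 dy 22.9 dz 6.7
80 case y,z -43.0 213.0 dy 23.4 dz 7.7
84 case y,z -47.0 202.0 dy 23.8 dz 8.8
88 case y,z -51.0 191.0 dy 24.2 dz 9.9
92 case y,z -54.0 180.0 dy 24.5 dz 11.0
96 case y,z -56.0 168.0 dy 24.7 dz 12.1
100 case y,z -57.0 157.0 dy 24.8 dz 13.3
```

>>> send_rows(steps=[{"dx":0,"dy":3,"dz":-1,"yaw":0,"gripper":0},{"dx":0,"dy":5.4,"dz":-1.8,"yaw":0,"gripper":0},{"dx":0,"dy":6.5,"dz":-2,"yaw":0,"gripper":0},{"dx":0,"dy":7.7,"dz":-2,"yaw":0,"gripper":0},{"dx":0,"dy":8.8,"dz":-2,"yaw":0,"gripper":0}])

```text
clock: 7.6
tcp_pos: [0.5116, 0.045, 0.3112]
orientation: [-3.139, -0.119, -0.003]
contact_force: [1.3, 2.4, 3.0]
grip_width: -0.0002
gripper_force: 1.6
```

>>> send_rows(steps=[{"dx":0,"dy":1.2,"dz":0,"yaw":0,"gripper":0},{"dx":0,"dy":2.3,"dz":0.2,"yaw":0,"gripper":0},{"dx":0,"dy":3.4,"dz":0.4,"yaw":0,"gripper":0},{"dx":0,"dy":4.6,"dz":0.7,"yaw":0,"gripper":0},{"dx":0,"dy":5.6,"dz":1.1,"yaw":0,"gripper":0}])

```text
clock: 8.22
tcp_pos: [0.5149, -0.0123, 0.299]
orientation: [3.139, 0.116, -0.001]
contact_force: [-0.3, 2.7, 1.3]
grip_width: 0.0002
gripper_force: 1.2
```

```bash
python3 - <<'E'
from h import *
delta((-55,46,299),(-55,36,294))
s=grab('scene');cv2.imwrite('pics/7.png',cv2.resize(s['color'][130:280,180:380],(800,600))[:,:,::-1])
E
```

```text
tcp case mm [-55.7  46.7 299. ] yaw off -0.16 tilt -1.0 F [-0.3  2.7  1.3]
(-55, 46, 299) [ 0.07  0.07 -0.  ]
(-55, 36, 294) [0.07 1.07 0.5 ]
```

View pics/7.png

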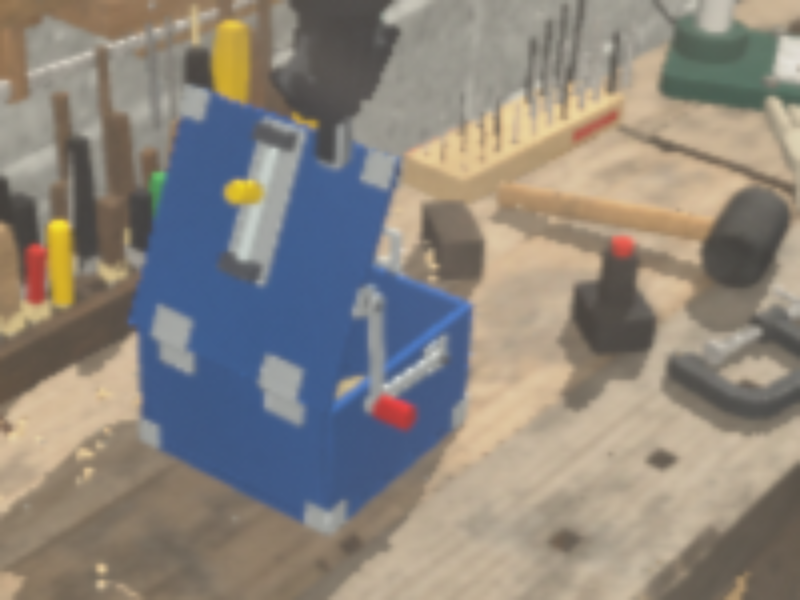

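The lid is coming down with the fingertip at about (335,150), and the stay is folding with its knee at (395,410). The force is about 3 N. I'll carry on along the arc.

>>> send_rows(steps=[{"dx":0,"dy":1.1,"dz":0.5,"yaw":0,"gripper":0},{"dx":0,"dy":2.1,"dz":1.0,"yaw":0,"gripper":0},{"dx":0,"dy":3.1,"dz":1.7,"yaw":0,"gripper":0},{"dx":0,"dy":4.0,"dz":2.3,"yaw":0,"gripper":0},{"dx":0,"dy":4.9,"dz":3.1,"yaw":0,"gripper":0}])

```text
clock: 8.9
tcp_pos: [0.5187, -0.0608, 0.2678]
orientation: [3.139, 0.117, -0.0]
contact_force: [0.9, 1.1, 2.5]
grip_width: -0.0002
gripper_force: 0.8
```

>>> send_rows(steps=[{"dx":0,"dy":0.9,"dz":0.8,"yaw":0,"gripper":0},{"dx":0,"dy":1.6,"dz":1.6,"yaw":0,"gripper":0},{"dx":0,"dy":2.3,"dz":2.5,"yaw":0,"gripper":0},{"dx":0,"dy":3.0,"dz":3.5,"yaw":0,"gripper":0},{"dx":0,"dy":3.6,"dz":4.5,"yaw":0,"gripper":0}])

```text
clock: 9.52
tcp_pos: [0.5213, -0.0964, 0.2225]
orientation: [3.139, 0.117, -0.0]
contact_force: [-0.4, 0.4, 0.0]
grip_width: 0.0
gripper_force: 0.4
```

>>> send_rows(steps=[{"dx":0,"dy":0.4,"dz":0.8,"yaw":0,"gripper":0},{"dx":0,"dy":0.8,"dz":1.6,"yaw":0,"gripper":0},{"dx":0,"dy":1.0,"dz":2.5,"yaw":0,"gripper":0},{"dx":0,"dy":1.2,"dz":3.3,"yaw":0,"gripper":0},{"dx":0,"dy":1.3,"dz":4.1,"yaw":0,"gripper":0}])

```text
clock: 10.15
tcp_pos: [0.5224, -0.1089, 0.1817]
orientation: [-3.139, -0.117, 0.0]
contact_force: [0.5, -1.0, 1.6]
grip_width: -0.0001
gripper_force: 0.1
```

```bash
python3 - <<'E'
from h import *
delta((-55,-56,168),(-55,-57,157))
E
```

```text
tcp case mm [-55.7 -50.2 181.7] yaw off -0.12 tilt -1.0 F [ 0.5 -1.   1.6]
(-55, -56, 168) [0.07 0.58 1.37]
(-55, -57, 157) [0.07 0.68 2.47]
```

>>> send_rows(steps=[{"dx":0,"dy":0.2,"dz":0.6,"yaw":0,"gripper":0},{"dx":0,"dy":0.3,"dz":1.1,"yaw":0,"gripper":0},{"dx":0,"dy":0.3,"dz":1.6,"yaw":0,"gripper":0},{"dx":0,"dy":0.3,"dz":2.0,"yaw":0,"gripper":0},{"dx":0,"dy":0.3,"dz":2.4,"yaw":0,"gripper":0}])

```text
clock: 10.78
tcp_pos: [0.5226, -0.1118, 0.1581]
orientation: [3.139, 0.117, 0.0]
contact_force: [-0.0, 0.0, 0.6]
grip_width: -0.0001
gripper_force: 0.0
```

>>> send_rows(steps=[{"dx":0,"dy":0,"dz":0.2,"yaw":0,"gripper":0},{"dx":0,"dy":0,"dz":0.3,"yaw":0,"gripper":0},{"dx":0,"dy":0,"dz":0.3,"yaw":0,"gripper":0}])

```text
clock: 11.15
tcp_pos: [0.5226, -0.1118, 0.1553]
orientation: [3.139, 0.117, 0.0]
contact_force: [0.3, 0.9, 0.1]
grip_width: 0.0001
gripper_force: 0.0
```

```bash
python3 - <<'E'
from h import *
delta()
for k in('scene','side'):
    s=grab(k);Q=(cloud(s)-C)@RC*1e3
    h=cv2.cvtColor(s['color'],cv2.COLOR_RGB2HSV).astype(int)
    b=(h[...,0]>105)&(h[...,0]<130)&(h[...,1]>120)&(Q[...,2]>122)&(abs(Q[...,0])<95)&(abs(Q[...,1])<120)
    P=Q[b];print(k,len(P));
    p=np.polyfit(P[:,1],P[:,2],1);print('tilt deg',np.degrees(np.arctan(p[0])).round(2),'z at -90,90',np.polyval(p,[-90,90]).round(1))
    y=(h[...,0]>20)&(h[...,0]<35)&(h[...,1]>120)&(np.linalg.norm(Q-[0,-50,170],axis=-1)<50);print('knob',y.sum(),np.median(Q[y],0),np.percentile(Q[y],[5,95],axis=0).round().tolist())
    cv2.imwrite('pics/8%s.png'%k,cv2.resize(s['color'][130:280,180:380],(800,600))[:,:,::-1])
E
```

```text
tcp case mm [-55.6 -53.1 155.3] yaw off -0.12 tilt -1.0 F [0.3 0.9 0.1]
scene 1327
tilt deg -0.39 z at -90,90 [131.7 130.5]
knob 41 [ -5.29888916 -37.2793783  165.91198065] [[-11.0, -78.0, 146.0], [12.0, -31.0, 177.0]]
side 1913
tilt deg -0.55 z at -90,90 [133.9 132.1]
knob 24 [  0.63202171 -36.49078195 172.90453784] [[-6.0, -44.0, 157.0], [5.0, -30.0, 181.0]]
```

View pics/8scene.png

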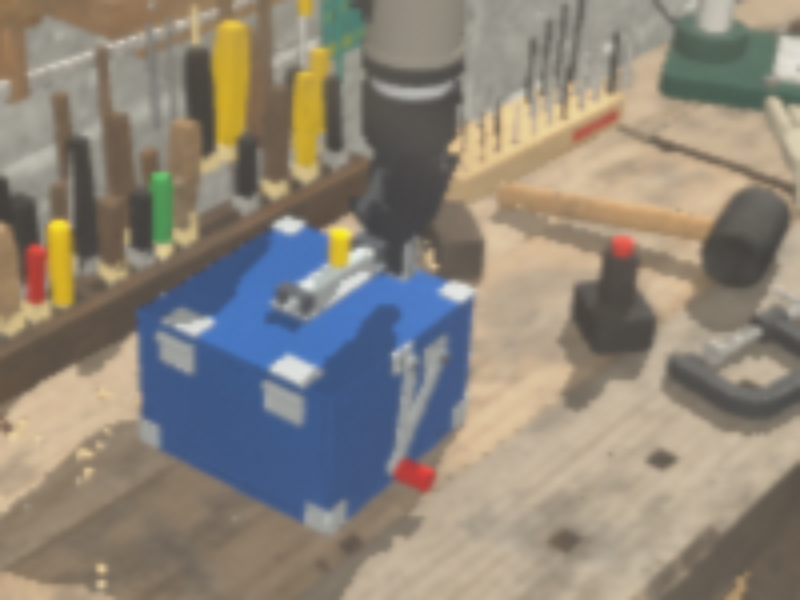

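The lid looks shut: its tilt is about 0.5° and the stay is folded with its knee at (413,475). I'll press a few mm more to make sure it is on its stop.

>>> send_rows(steps=[{"dx":0,"dy":0,"dz":0.1,"yaw":0,"gripper":0},{"dx":0,"dy":0,"dz":0.2,"yaw":0,"gripper":0},{"dx":0,"dy":0,"dz":0.3,"yaw":0,"gripper":0}])

```text
clock: 11.62
tcp_pos: [0.5226, -0.1118, 0.1522]
orientation: [-3.139, -0.117, 0.0]
contact_force: [-0.5, 0.7, 0.1]
grip_width: -0.0001
gripper_force: 0.0
```

>>> send_rows(steps=[{"dx":0,"dy":0,"dz":0.2,"yaw":0,"gripper":0},{"dx":0,"dy":0,"dz":0.4,"yaw":0,"gripper":0},{"dx":0,"dy":0,"dz":0.5,"yaw":0,"gripper":0}])

```text
clock: 12.0
tcp_pos: [0.5225, -0.1118, 0.1471]
orientation: [-3.139, -0.117, 0.0]
contact_force: [-0.4, 0.5, -0.4]
grip_width: -0.0003
gripper_force: 0.0
```

```bash
python3 - <<'E'
from h import *
w=grab('wrist');s=grab('scene')
cv2.imwrite('pics/9.png',np.hstack([cv2.resize(s['color'][170:230,250:310],(400,400)),cv2.resize(w['color'],(400,400))])[:,:,::-1])
Q=(cloud(w)-C)@RC*1e3
h=cv2.cvtColor(w['color'],cv2.COLOR_RGB2HSV).astype(int)
b=(h[...,0]>105)&(h[...,0]<130)&(h[...,1]>120)&(Q[...,2]>110)
P=Q[b];print(len(P),np.percentile(P,[2,50,98],axis=0).round(1).tolist())
p=np.polyfit(P[:,1],P[:,2],1);print('tilt',np.degrees(np.arctan(p[0])),np.polyval(p,[-90,90]))
E
```

```text
74485 [[-90.9, -95.1, 129.2], [10.3, 2.9, 130.5], [61.6, 78.2, 131.9]]
tilt -0.13801462872920758 [130.83295193 130.39936535]
```

View pics/9.png

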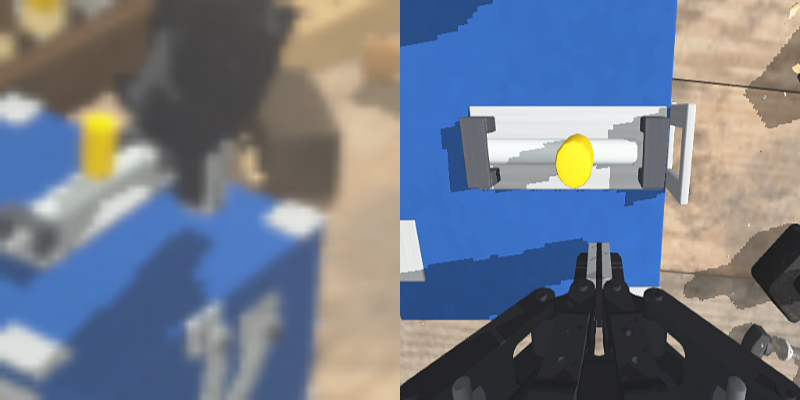

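The wrist view shows the lid flat (0.14° tilt, z ≈131 mm). It also shows the bolt knob at about (575,160) between its guides, with the fingers clear to the side. I'll lower a bit more to feel the lid, which also gives the true fingertip height.

>>> send_rows(steps=[{"dx":0,"dy":0,"dz":0.1,"yaw":0,"gripper":0},{"dx":0,"dy":0,"dz":0.2,"yaw":0,"gripper":0},{"dx":0,"dy":0,"dz":0.3,"yaw":0,"gripper":0},{"dx":0,"dy":0,"dz":0.4,"yaw":0,"gripper":0}])

```text
clock: 12.6
tcp_pos: [0.5226, -0.1118, 0.1432]
orientation: [3.139, 0.117, 0.0]
contact_force: [0.3, 0.7, -0.8]
grip_width: 0.0001
gripper_force: 0.0
```

>>> send_rows(steps=[{"dx":0,"dy":0,"dz":0.15,"yaw":0,"gripper":0},{"dx":0,"dy":0,"dz":0.3,"yaw":0,"gripper":0},{"dx":0,"dy":0,"dz":0.4,"yaw":0,"gripper":0},{"dx":0,"dy":0,"dz":0.5,"yaw":0,"gripper":0}])

```text
clock: 13.1
tcp_pos: [0.5226, -0.1118, 0.1382]
orientation: [3.139, 0.117, 0.0]
contact_force: [-0.1, -0.6, -0.2]
grip_width: 0.0004
gripper_force: 0.0
```

```bash
python3 - <<'E'
from h import *
w=grab('wrist');Q=(cloud(w)-C)@RC*1e3
delta()
for r in range(215,300,8): print(r,Q[r,250].round(0),Q[r,262].round(0),w['color'][r,250])
cv2.imwrite('pics/10.png',w['color'][:,:,::-1])
E
```

```text
tcp case mm [-55.7 -53.1 138.1] yaw off -0.12 tilt -1.0 F [-0.1 -0.1 -0.4]
215 [-36. -52. 131.] [-37. -58. 130.] [ 59 113 197]
223 [-42. -52. 130.] [-41. -58. 130.] [ 61 114 199]
231 [-46. -52. 130.] [-46. -58. 130.] [ 57 115 206]
239 [-43. -52. 146.] [-43. -58. 145.] [152 154 157]
247 [-43. -52. 153.] [-43. -57. 153.] [156 159 161]
255 [-44. -52. 160.] [-43. -57. 161.] [162 164 167]
263 [-44. -52. 167.] [-43. -57. 167.] [164 167 169]
271 [-45. -52. 171.] [-43. -57. 175.] [178 181 184]
279 [-47. -52. 174.] [-42. -57. 180.] [33 34 37]
287 [-47. -52. 179.] [-42. -56. 186.] [31 35 36]
295 [-50. -52. 179.] [-46. -57. 185.] [43 45 50]
```

```bash
python3 - <<'E'
from h import *
for k in('scene','wrist','side'):
    s=grab(k);Q=(cloud(s)-C)@RC*1e3;h=cv2.cvtColor(s['color'],cv2.COLOR_RGB2HSV).astype(int)
    m=(h[...,1]<60)&(abs(Q[...,0]+55)<22)&(abs(Q[...,1]+53)<20)&(Q[...,2]>120)&(Q[...,2]<190)
    z=Q[m][:,2];print(k,m.sum(),np.percentile(z,[1,5,20,50,90]).round(0) if m.sum() else '')
    y=(h[...,0]>20)&(h[...,0]<35)&(h[...,1]>120)&(np.linalg.norm(Q-[0,-45,165],axis=-1)<35);print('knob',y.sum(),Q[y].mean(0).round(1),np.percentile(Q[y],[3,97],axis=0).round().tolist())
E
```

```text
scene 96 [130. 137. 146. 163. 185.]
knob 38 [ -6.3 -37.  166.4] [[-11.0, -46.0, 151.0], [-0.0, -30.0, 178.0]]
wrist 4903 [140. 145. 158. 177. 187.]
knob 2288 [  0.9 -42.7 174.8] [[-7.0, -50.0, 160.0], [8.0, -35.0, 178.0]]
side 4 [184. 184. 185. 185. 186.]
knob 24 [  0.3 -37.3 171. ] [[-6.0, -45.0, 154.0], [6.0, -31.0, 182.0]]
```

Knob is at yc ≈ -42.5 with its top at 178. The shut fingertips lie roughly at the TCP height. I'll lift, go behind the knob and lower.

```bash
python3 - <<'E'
from h import *
delta((-56,-17,200),(1,-17,200),(1,-17,160),(1,-60,160))
E
```

```text
tcp case mm [-55.6 -53.1 138.3] yaw off -0.12 tilt -1.0 F [-0.2 -0.2  0.5]
(-56, -17, 200) [-0.05 -3.61 -6.17]
(1, -17, 200) [ 5.65 -3.63 -6.17]
(1, -17, 160) [ 5.65 -3.63 -2.17]
(1, -60, 160) [ 5.66  0.67 -2.17]
```

>>> send_rows(steps=[{"dx":0,"dy":0,"dz":-4,"yaw":0,"gripper":0},{"dx":0,"dy":-1.5,"dz":-7.5,"yaw":0,"gripper":0},{"dx":1,"dy":-3.6,"dz":-7.5,"yaw":0,"gripper":0},{"dx":4,"dy":-3.6,"dz":-7.5,"yaw":0,"gripper":0},{"dx":5.7,"dy":-3.6,"dz":-7.5,"yaw":0,"gripper":0}])

```text
clock: 13.92
tcp_pos: [0.578, -0.0712, 0.2137]
orientation: [3.139, 0.118, 0.002]
contact_force: [-0.4, 0.6, 0.2]
grip_width: 0.0003
gripper_force: 0.0
```

>>> send_rows(steps=[{"dx":0,"dy":0,"dz":0,"yaw":0,"gripper":0},{"dx":0,"dy":0,"dz":0,"yaw":0,"gripper":0}])

```text
clock: 14.18
tcp_pos: [0.5759, -0.0718, 0.2131]
orientation: [3.139, 0.117, -0.002]
contact_force: [-0.2, 0.2, -0.5]
grip_width: 0.0004
gripper_force: 0.0
```

```bash
python3 - <<'E'
from h import *
delta((1,-17,160))
for k in('wrist','side'):
    s=grab(k);Q=(cloud(s)-C)@RC*1e3;h=cv2.cvtColor(s['color'],cv2.COLOR_RGB2HSV).astype(int)
    y=(h[...,0]>20)&(h[...,0]<35)&(h[...,1]>120)&(np.linalg.norm(Q-[0,-45,165],axis=-1)<35);print(k,'knob',y.sum(),np.percentile(Q[y],[3,97],axis=0).round().tolist() if y.sum() else '')
    m=(h[...,1]<60)&(abs(Q[...,0]-1)<15)&(abs(Q[...,1]+17)<14)&(Q[...,2]>165)&(Q[...,2]<230)
    print(m.sum(),np.percentile(Q[m],[2,98],axis=0).round(0).tolist() if m.sum() else '')
E
```

```text
tcp case mm [  0.6 -17.3 213.1] yaw off -0.13 tilt -1.0 F [-0.2  0.2 -0.5]
(1, -17, 160) [ 0.05 -0.03  5.31]
wrist knob 851 [[-6.0, -49.0, 153.0], [9.0, -34.0, 177.0]]
797 [[8.0, -30.0, 213.0], [13.0, -6.0, 230.0]]
side knob 14 [[-6.0, -40.0, 155.0], [4.0, -33.0, 178.0]]
1 [[2.0, -10.0, 214.0], [2.0, -10.0, 214.0]]
```

>>> send_rows(steps=[{"dx":0,"dy":-0.1,"dz":2,"yaw":0,"gripper":0},{"dx":0,"dy":-0.1,"dz":4,"yaw":0,"gripper":0},{"dx":0,"dy":-0.1,"dz":5.2,"yaw":0,"gripper":0},{"dx":0,"dy":-0.1,"dz":5.2,"yaw":0,"gripper":0}])

```text
clock: 14.78
tcp_pos: [0.5759, -0.0708, 0.1607]
orientation: [-3.139, -0.117, 0.003]
contact_force: [-0.4, 0.4, 0.0]
grip_width: -0.0002
gripper_force: 0.0
```

>>> send_rows(steps=[{"dx":0,"dy":0.6,"dz":0,"yaw":0,"gripper":0},{"dx":0,"dy":1.2,"dz":0,"yaw":0,"gripper":0},{"dx":0,"dy":1.8,"dz":0,"yaw":0,"gripper":0},{"dx":0,"dy":2.4,"dz":0,"yaw":0,"gripper":0},{"dx":0,"dy":3.0,"dz":0,"yaw":0,"gripper":0}])

```text
clock: 15.4
tcp_pos: [0.5792, -0.1009, 0.1617]
orientation: [-3.139, -0.117, -0.001]
contact_force: [-2.0, 10.0, 2.9]
grip_width: 0.0001
gripper_force: 5.8
```

>>> send_rows(steps=[{"dx":0,"dy":0.4,"dz":0,"yaw":0,"gripper":0},{"dx":0,"dy":0.8,"dz":0,"yaw":0,"gripper":0},{"dx":0,"dy":1.0,"dz":0,"yaw":0,"gripper":0}])

```text
clock: 15.78
tcp_pos: [0.5792, -0.1015, 0.1617]
orientation: [-3.129, -0.126, 0.002]
contact_force: [-7.0, 25.4, 7.8]
grip_width: -0.0001
gripper_force: 12.7
```

```bash
python3 - <<'E'
from h import *
delta()
for k in('wrist','side','scene'):
    s=grab(k);Q=(cloud(s)-C)@RC*1e3;h=cv2.cvtColor(s['color'],cv2.COLOR_RGB2HSV).astype(int)
    y=(h[...,0]>20)&(h[...,0]<35)&(h[...,1]>120)&(np.linalg.norm(Q-[0,-68,165],axis=-1)<40);print(k,'knob',y.sum(),np.percentile(Q[y],[3,97],axis=0).round().tolist() if y.sum() else '')
    if k=='wrist': cv2.imwrite('pics/11.png',cv2.resize(s['color'],(800,600))[:,:,::-1])
E
```

```text
tcp case mm [  1.6 -47.2 161.7] yaw off 0.23 tilt -0.9999 F [-7.  25.4  7.8]
wrist knob 1316 [[-3.0, -77.0, 152.0], [9.0, -63.0, 178.0]]
side knob 2 [[-7.0, -68.0, 162.0], [-7.0, -50.0, 182.0]]
scene knob 28 [[-12.0, -76.0, 152.0], [-1.0, -59.0, 180.0]]
```

View pics/11.png

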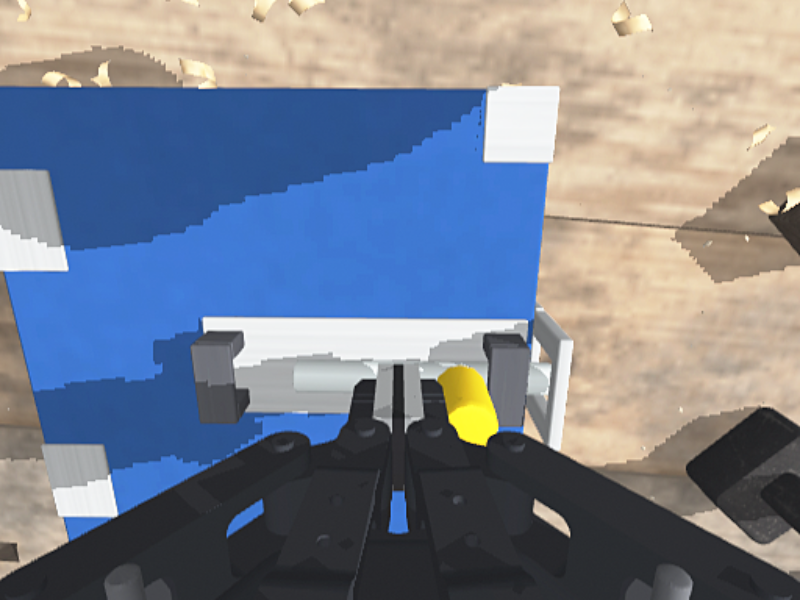

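The wrist view shows the knob (468,400) against the front guide and the rod's end (548,378) in the keeper. The knob travelled about 28 mm and then stopped hard at 25 N. One slightly firmer push will check the stop.

>>> send_rows(steps=[{"dx":0,"dy":0.2,"dz":0,"yaw":0,"gripper":0},{"dx":0,"dy":0.4,"dz":0,"yaw":0,"gripper":0},{"dx":0,"dy":0.4,"dz":0,"yaw":0,"gripper":0}])

```text
clock: 16.3
tcp_pos: [0.5792, -0.1017, 0.1617]
orientation: [-3.125, -0.131, 0.004]
contact_force: [-7.6, 29.8, 8.4]
grip_width: -0.0002
gripper_force: 15.3
```

>>> send_rows(steps=[{"dx":0,"dy":-1.6,"dz":0,"yaw":0,"gripper":0},{"dx":0,"dy":-2.6,"dz":0,"yaw":0,"gripper":0},{"dx":0,"dy":-2.6,"dz":-4,"yaw":0,"gripper":0},{"dx":-3,"dy":-2.6,"dz":-9,"yaw":0,"gripper":0},{"dx":-8,"dy":-1,"dz":-9,"yaw":0,"gripper":0}])

```text
clock: 16.92
tcp_pos: [0.5023, -0.111, 0.2553]
orientation: [3.137, 0.119, 0.014]
contact_force: [0.3, -1.0, -0.8]
grip_width: -0.0001
gripper_force: 0.0
```

```bash
python3 - <<'E'
from h import *
delta()
w=grab('wrist');Q=(cloud(w)-C)@RC*1e3
h=cv2.cvtColor(w['color'],cv2.COLOR_RGB2HSV).astype(int)
y=(h[...,0]>20)&(h[...,0]<35)&(h[...,1]>120)&(np.linalg.norm(Q-[0,-68,165],axis=-1)<40);print('knob',y.sum(),np.percentile(Q[y],[3,97],axis=0).round().tolist())
b=(h[...,0]>105)&(h[...,0]<130)&(h[...,1]>120)&(Q[...,2]>110)
p=np.polyfit(Q[b][:,1],Q[b][:,2],1);print('tilt',np.degrees(np.arctan(p[0])).round(2),np.polyval(p,[-90,90]).round(1))
cv2.imwrite('pics/12.png',w['color'][:,:,::-1])
# height profile along the bolt axis
m=(abs(Q[...,0])<4)&(Q[...,2]>100)
for lo in range(-124,20,4):
    s=m&(Q[...,1]>=lo)&(Q[...,1]<lo+4)
    if s.sum(): print(lo,np.percentile(Q[s][:,2],[50,95]).round(0),s.sum(),end=' | ')
s=grab('scene');Q=(cloud(s)-C)@RC*1e3;h=cv2.cvtColor(s['color'],cv2.COLOR_RGB2HSV).astype(int)
m=((h[...,0]<6)|(h[...,0]>174))&(h[...,1]>140)&(np.linalg.norm(Q-[-130,-20,40],axis=-1)<60);print('\nknee',np.median(Q[m],0))
E
```

```text
tcp case mm [-75.8 -50.7 255.3] yaw off -0.07 tilt -1.0 F [ 0.3 -1.  -0.8]
knob 529 [[-13.0, -81.0, 133.0], [4.0, -63.0, 178.0]]
tilt -0.14 [130.9 130.5]
-108 [156. 156.] 18 | -104 [155. 156.] 83 | -100 [146. 147.] 56 | -96 [147. 150.] 49 | -92 [150. 151.] 57 | -88 [150. 151.] 56 | -84 [150. 151.] 40 | -80 [176. 177.] 27 | -76 [176. 177.] 71 | -72 [177. 178.] 71 | -68 [177. 178.] 64 | -64 [175. 177.] 87 | -60 [146. 147.] 55 | -56 [146. 147.] 55 | -52 [146. 147.] 55 | -48 [146. 147.] 55 | -44 [146. 148.] 55 | -40 [146. 147.] 55 | -36 [146. 147.] 55 | -32 [146. 147.] 56 | -28 [146. 147.] 58 | -24 [146. 147.] 56 | -20 [146. 147.] 57 | -16 [146. 147.] 53 | -12 [145. 148.] 25 | -8 [134. 135.] 50 | -4 [133. 135.] 50 | 0 [134. 134.] 47 | 4 [133. 134.] 45 | 8 [134. 150.] 78 | 12 [149. 150.] 81 | 16 [149. 150.] 55 | 
knee [-131.76971901   25.96591511   29.95210483]
```

The knob is 85–86 mm from the rear guide against 52 mm when withdrawn, so travel is about 34 mm and the bolt is home. The lid is flat, the stay is folded and the arm is clear.

```bash
python3 -c "
from h import *
print(workorder.hand_in())"
```

```text
the job is handed in; nothing more can be done
None
```

The job is handed in with the stay broken and folded, the lid shut, the bolt home (about 34 mm by camera) and no bystander touched as far as I saw; the hand-in returned no verdict. The lid seems to have dropped the last part of the way under its own weight, and I didn't measure how fast it came down.

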